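# Line up the safety valves by height on the rack

## Task

Line up the four brass safety valves on the rack in order of height, each standing upright and centred on its own rubber seat: the tallest on the seat next to the upright steel end plate, then down in order to the shortest at the far end. One of them is held by its foot in the T-track on the bench: slide it out of the open end before you lift it. Do not tip any valve over.

Things in the scene. Friction and masses are not known exactly. Their poses are not given: they have to be found in the camera images.
- valve_a_mid (a point): Centre of the shortest and thinnest of four loose upright brass valves, half-way up (31 mm above its underside). Round about its z axis (up): height 62 mm, barrel 24 mm across from 15 mm above the underside to 50 mm, then a steel cap 14 mm across; below, a neck 22 mm across and a flange foot 46 mm across and 5 mm thick. Stands on the bench (z = 0) or captive in the T-track.
- valve_b_mid (a point): Centre of the second shortest of four loose upright brass valves, half-way up (36 mm above its underside). Round about its z axis (up): height 72 mm, barrel 30 mm across from 15 mm above the underside to 60 mm, then a steel cap 20 mm across; below, a neck 22 mm across and a flange foot 46 mm across and 5 mm thick. Stands on the bench (z = 0) or captive in the T-track.
- valve_c_mid (a point): Centre of the second tallest of four loose upright brass valves, half-way up (41 mm above its underside). Round about its z axis (up): height 82 mm, barrel 36 mm across from 15 mm above the underside to 70 mm, then a steel cap 26 mm across; below, a neck 22 mm across and a flange foot 46 mm across and 5 mm thick. Stands on the bench (z = 0) or captive in the T-track.
- valve_d_mid (a point): Centre of the tallest and thickest of four loose upright brass valves, half-way up (46 mm above its underside). Round about its z axis (up): height 92 mm, barrel 42 mm across from 15 mm above the underside to 80 mm, then a steel cap 32 mm across; below, a neck 22 mm across and a flange foot 46 mm across and 5 mm thick. Stands on the bench (z = 0) or captive in the T-track.
- seat_1: One of four identical black rubber discs, 62 mm across and 3 mm thick, in a straight row 80 mm apart on the aluminium rack (90 x 420 mm, 18 mm high, fixed); origin at the disc's underside centre, so a valve stands 3 mm above it. x across the row, y along the row. Numbers do not follow the row's order.
- seat_2: One of four identical black rubber discs, 62 mm across and 3 mm thick, in a straight row 80 mm apart on the aluminium rack (90 x 420 mm, 18 mm high, fixed); origin at the disc's underside centre, so a valve stands 3 mm above it. x across the row, y along the row. Numbers do not follow the row's order.
- seat_3: One of four identical black rubber discs, 62 mm across and 3 mm thick, in a straight row 80 mm apart on the aluminium rack (90 x 420 mm, 18 mm high, fixed); origin at the disc's underside centre, so a valve stands 3 mm above it. x across the row, y along the row. Numbers do not follow the row's order.
- seat_4: One of four identical black rubber discs, 62 mm across and 3 mm thick, in a straight row 80 mm apart on the aluminium rack (90 x 420 mm, 18 mm high, fixed); origin at the disc's underside centre, so a valve stands 3 mm above it. x across the row, y along the row. Numbers do not follow the row's order.
- end_plate: Upright steel plate, 80 mm wide, 8 mm thick and 55 mm tall, fixed at one end of the rack in line with the seats, 70 mm from the centre of the nearest one; either end of the row. The other end has only a low wooden strip 6 mm high. Origin at the centre of its underside; x across the row, y along it.
- track: Fixed steel T-track on the bench, 180 x 70 x 11.5 mm. Origin: centre, on the bench. y runs along it to the open end (y = +90 mm), the other end is blocked. Slot 50 mm wide, 28 mm between the lips, which are 8 to 11.5 mm above the bench. One valve (any) starts in it, foot on the bench under the lips, on the centre line, y = -45 to 0 mm; it lifts off once its centre is past y = +115 mm.
Mind the look-alikes: they are no part of the job. What is shaped like the part that bears valve_a_mid but blue or turquoise is not meant. What is shaped like the part that bears valve_d_mid but turquoise is not meant.

How it is judged:
At the end, for the whole second after the job is handed in: The tallest valve stands on the seat nearest the end plate, the second tallest on the next, then the second shortest, and the shortest on the farthest; each within 14 mm of its seat's centre, upright within 0.1 rad, foot down on the seat (height within 5 mm), released and at rest ((horizontal distance between valve_d_mid and seat_1 below 0.014 m or horizontal distance between valve_d_mid and seat_2 below 0.014 m or horizontal distance between valve_d_mid and seat_3 below 0.014 m or horizontal distance between valve_d_mid and seat_4 below 0.014 m) and horizontal distance between valve_d_mid and end_plate between 0.045 and 0.095 m and angle between each of valve_d_mid, valve_c_mid, valve_b_mid, valve_a_mid's own z axis and vertical below 0.1 rad and height (world z) of valve_d_mid between 0.062 and 0.072 m and linear speed of each of valve_d, valve_c, valve_b, valve_a below 0.02 m/s and contact force between each of valve_d, valve_c, valve_b, valve_a and the fingers below 0.1 N and (horizontal distance between valve_c_mid and seat_1 below 0.014 m or horizontal distance between valve_c_mid and seat_2 below 0.014 m or horizontal distance between valve_c_mid and seat_3 below 0.014 m or horizontal distance between valve_c_mid and seat_4 below 0.014 m) and horizontal distance between valve_c_mid and end_plate between 0.125 and 0.175 m and height (world z) of valve_c_mid between 0.057 and 0.067 m and (horizontal distance between valve_b_mid and seat_1 below 0.014 m or horizontal distance between valve_b_mid and seat_2 below 0.014 m or horizontal distance between valve_b_mid and seat_3 below 0.014 m or horizontal distance between valve_b_mid and seat_4 below 0.014 m) and horizontal distance between valve_b_mid and end_plate between 0.205 and 0.255 m and height (world z) of valve_b_mid between 0.052 and 0.062 m and (horizontal distance between valve_a_mid and seat_1 below 0.014 m or horizontal distance between valve_a_mid and seat_2 below 0.014 m or horizontal distance between valve_a_mid and seat_3 below 0.014 m or horizontal distance between valve_a_mid and seat_4 below 0.014 m) and horizontal distance between valve_a_mid and end_plate between 0.285 and 0.335 m and height (world z) of valve_a_mid between 0.047 and 0.057 m); the robot touches nothing.
It fails at once if a valve is tipped over (more than 0.6 rad) (angle between any of valve_d_mid, valve_c_mid, valve_b_mid, valve_a_mid's own z axis and vertical above 0.6 rad).
It also fails if it takes over 99 s, if anything falls off the work surface, if the arm or the gripper's body presses on something with over 40 N, if the wrist force passes 120 N, or if a joint passes its speed limit or range.

## Robot

A 6-joint arm with a two-finger parallel gripper is mounted at the origin on the work surface. World frame = base frame: x ahead of the robot, y to its left, z up, the work surface at z = 0. Lengths are in m, angles in rad, forces in N, time in s.
With the tool pointing down it reaches from about 0.35 to 0.85 m from the base axis. Payload 8.1 kg.
Tool frame: the origin (TCP) lies on the centre line of the jaws, within the pads' length; the fingertips stand robot.tip_extent ahead of it and the grasp point (between the pads) lies 11 mm behind it (robot.tip_extent is the distance from the TCP to the fingertips, in m); y points along the fingers, z is the direction in which the jaws open and shut, and the axes are right-handed (so a half turn about y gives the same grasp; the last joint's range is limited). The gripper opens to 93 mm and grips with 3 to 60 N. Pads are 15 mm wide; open, the fingers measure 128 mm over their backs; the gripper's body (75 mm by 188 mm) begins 65 mm behind the grasp point.
Start: joints at [-1.309, 0.13, 1.488, -0, 1.523, -0.085], TCP at [0.204, -0.564, 0.227] pointing down, gripper open.
Joint ranges: [-2.96, 2.96], [-0.89, 2.26], [0.02, 2.5], [-1.34, 4.48], [0, 2.73], [-2.66, 2.66]. Speed limits (rad/s): [2.39, 2.39, 2.79, 3.14, 3.14, 3.14].

## Interface

Orientations are given as a rotation vector (axis times angle).
In Python, from plant import monitor, optics, robot gives the robot as it stands.
- The arm moves only by the shell command python3 -m inch 'ROWS' [OPENING] [FORCE]. ROWS is JSON, a list that holds one entry, the list of rows, each a list of 6 numbers: the shift along the tool's x, y, z in mm, then the turn, a rotation vector about the tool's x, y, z in rad. A call has 1 to 8 rows; each row shifts and turns the commanded pose from where the row before left it, along the tool's axes as they then stand; what a row does not reach is not made up. A row lasts 1/8 s, in which the tool goes at most 62.5 mm and 10.7 degrees, less where a joint would pass 70% of its speed; a pose out of reach is approached as far as the arm can. A call is refused whole if a number of a shift passes 62.5 or a number of a turn 0.188, either way. A call with a gripper value outside its range is refused whole. OPENING is the finger opening in mm, from 0 to 93, set as the call begins (- or left out, the last holds). The fingers move at their own pace and stop on an object; FORCE is the grip in N (left out, the last holds). Time passes only in rows, so rows that do not move let the fingers close. It gives the time, the measured TCP pose, the force and the opening at its end, in the units of the state.
- monitor.read_state(): the state, without advancing time (a new reading comes with each control period).
- optics.read_camera(name): name is "scene" or "top"; returns a dict with "image" (384x512x3 uint8, blue, green, red), "fx", "fy", "cx", "cy" (pixels), "k1" (the pictures are not rectified: a ray, as slopes to the right and down, at radius r is drawn at 1 + k1 r^2 times it, then the intrinsics apply), "rvec" (rotation vector, rad) and "tvec" (3), from world to camera coordinates, as OpenCV has them. Camera axes: x right, y down, z forward; pixel columns grow to the right and rows downward; lengths in m; the calibration is good to about 2 mm. A picture is of the moment at which its call begins. There is no depth.
- robot.close_job(): hands the job in, once; it reports no verdict.
The state is a dict: "t": time; "q": joint angles; "dq": joint speeds; "joint_torque": joint torques, N m; "tool_pos": TCP position; "orientation": TCP orientation; "force": force on the tool from outside, world axes, zero at the start; "wrist_torque": the same for the moment, N m; "opening": finger opening in m.
Only numpy, scipy, OpenCV 4.12 (cv2) and the standard library are available. Lean on these libraries where they do the work, as an engineer would, in place of code of your own. Each camera call takes 0.05 s, during which the arm holds its last target.

## Working session

There is one attempt and no reset: what is moved stays moved. The work goes in short steps, Python scripts to look and compute and a shell command to move; the robot and the scene stay as the last step left them, time stands still between calls to the robot, and variables do not carry over. Pictures are saved under pics/ and viewed, and the job is handed in when it is done.

```bash
ls; mkdir -p pics; python3 - <<'E'
from plant import monitor, optics, robot
import cv2
print(monitor.read_state()); print(robot.tip_extent)
for n in("scene","top"):
    c=optics.read_camera(n); cv2.imwrite(f"pics/{n}0.png",c["image"]); print({k:v for k,v in c.items() if k!="image"})
E
```

```text
pics
{'t': 0.0, 'q': array([-1.30936773e+00,  1.31146694e-01,  1.48923807e+00, -4.86672391e-05,
        1.52298500e+00, -8.54030995e-02]), 'dq': array([-0.00057499,  0.00103684, -0.00052213,  0.00022396,  0.00184437,
        0.00119258]), 'joint_torque': array([ 2.46352756e-03, -5.59833956e+01, -4.91762424e+01,  7.72557990e-02,
        3.50545195e-02, -1.43649995e-04]), 'tool_pos': array([ 0.20381579, -0.56375437,  0.2256187 ]), 'orientation': array([-0.35634665,  2.03483047, -2.0311856 ]), 'force': array([0.33954539, 0.43700058, 0.22612534]), 'wrist_torque': array([ 0.0140442 , -0.02200494,  0.03299459]), 'opening': 0.09275087060923186}
0.008
{'fx': 448.16807797003224, 'fy': 448.16807797003224, 'cx': 247.7217510847975, 'cy': 188.19563876494843, 'k1': -0.15020816591426359, 'rvec': array([ 2.21091852,  1.28821106, -0.40000325]), 'tvec': array([-0.23455394, -0.33587234,  1.44556817])}
{'fx': 379.2419470839311, 'fy': 379.2419470839311, 'cx': 251.8991534541211, 'cy': 191.99471367334326, 'k1': -0.0663698162646628, 'rvec': array([ 2.00815275, -2.18861677,  0.26596279]), 'tvec': array([-0.00725635,  0.52850222,  0.67892799])}
```

View pics/scene0.png

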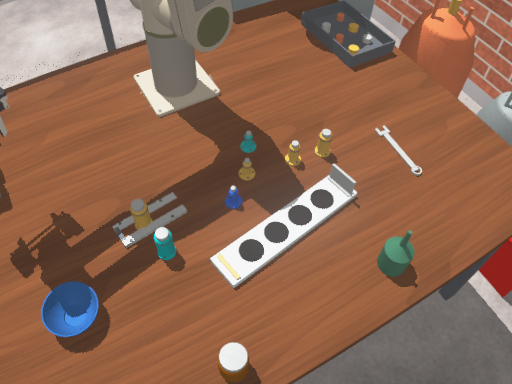

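View pics/top0.png

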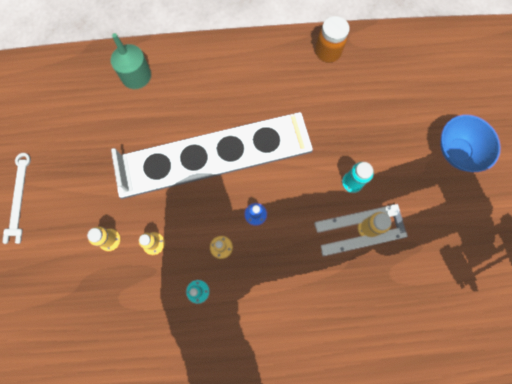

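```bash
cat > h.py <<'E'
import numpy as np, cv2
from plant import monitor, optics, robot
from scipy.spatial.transform import Rotation as R
def cam(n):
    c=optics.read_camera(n)
    c["K"]=np.array([[c["fx"],0,c["cx"]],[0,c["fy"],c["cy"]],[0,0,1]]);c["D"]=np.array([c["k1"],0,0,0.]);c["R"]=cv2.Rodrigues(c["rvec"])[0]
    return c
def ray(c,px):
    u=cv2.undistortPoints(np.array(px,float).reshape(-1,1,2),c["K"],c["D"]).reshape(-1,2)
    d=np.c_[u,np.ones(len(u))]@c["R"]; return -c["R"].T@c["tvec"],d
def onz(c,px,z):
    o,d=ray(c,px); return o+d*((z-o[2])/d[:,2])[:,None]
def proj(c,P):
    return cv2.projectPoints(np.array(P,float).reshape(-1,1,3),c["rvec"],c["tvec"],c["K"],c["D"])[0].reshape(-1,2)
E
python3 - <<'E'
from h import *
t=cam("top");s=cam("scene")
print("camT",ray(t,[[0,0]])[0],"camS",ray(s,[[0,0]])[0])
cv2.imwrite("pics/z1.png",cv2.resize(t["image"][100:320,70:330],None,fx=3,fy=2.7,interpolation=2)) if 0 else None
def z(n,im,x0,y0,x1,y1,f): cv2.imwrite(f"pics/{n}.png",cv2.resize(im[y0:y1,x0:x1],None,fx=f,fy=f,interpolation=cv2.INTER_CUBIC))
z("zt1",t["image"],80,105,280,265,4); z("zt2",t["image"],300,150,440,270,5)
z("zs1",s["image"],205,120,365,290,3.5); z("zs2",s["image"],100,180,220,270,6)
print(onz(t,[[157,166],[194,157],[230,148],[266,140]],.021).round(4)); print(onz(s,[[322,199],[300,215],[277,232],[251,250]],.021).round(4))
E
```

```text
camT [ 0.35082809 -0.03538111  0.78484285] camS [ 1.0833872  -0.36993441  0.97309497]
[[ 0.6098  0.1416  0.021 ]
 [ 0.623   0.0624  0.021 ]
 [ 0.6366 -0.0154  0.021 ]
 [ 0.6482 -0.0937  0.021 ]]
[[ 0.6127  0.1416  0.021 ]
 [ 0.6256  0.0637  0.021 ]
 [ 0.6392 -0.0136  0.021 ]
 [ 0.6511 -0.0945  0.021 ]]
```

View pics/zt1.png

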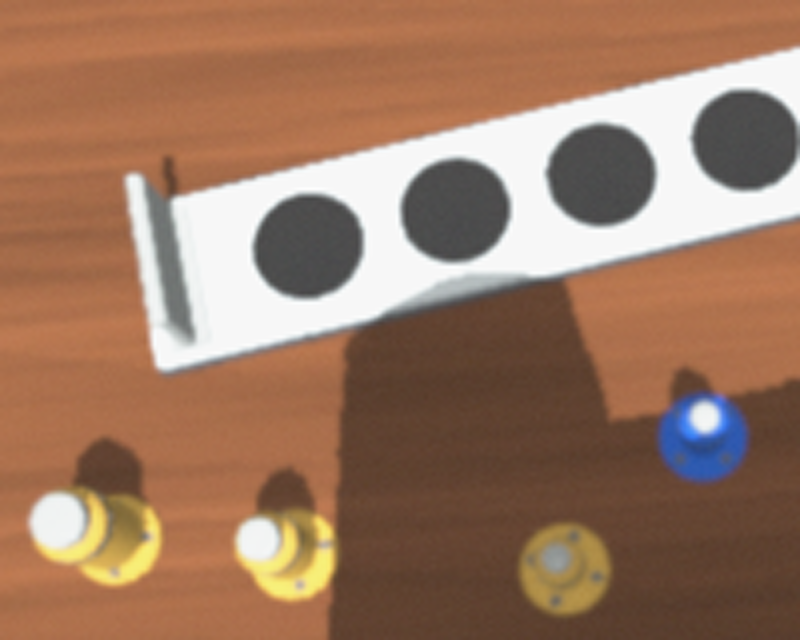

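View pics/zt2.png

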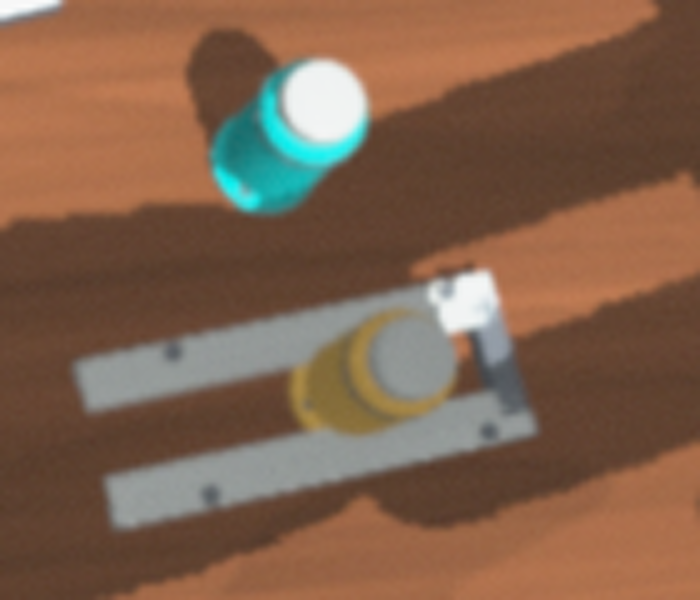

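View pics/zs1.png

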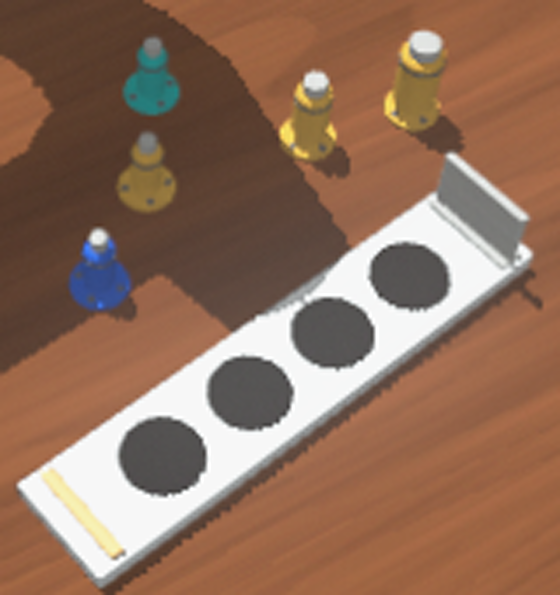

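View pics/zs2.png

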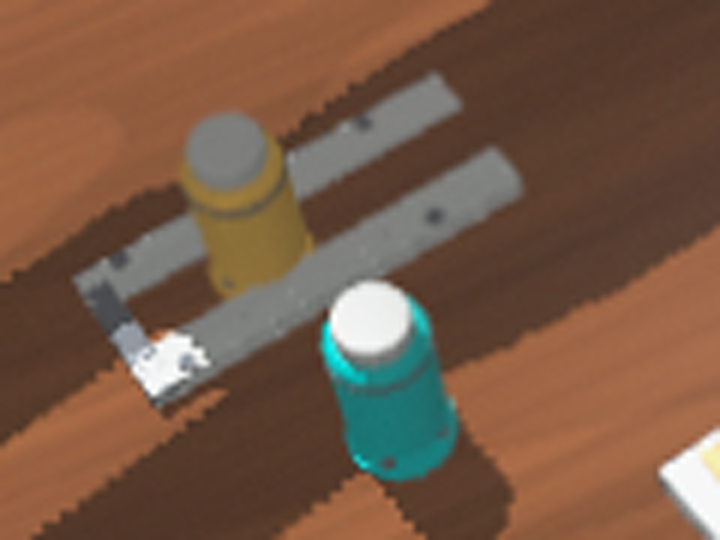

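```bash
python3 - <<'E'
from h import *
t=cam("top");s=cam("scene")
P={"c":((94.3,235),(326.4,132.9),.082),"b":((145,239.5),(295.3,143.4),.072),"a":((219,244),(247.6,160.9),.062),"d":((382.6,221.6),(137.7,205),.092),
"blue":((256,209),(233.2,188.5),.062),"teal":((194.5,292),(248.6,133.4),.062),"TEALD":((364.6,170.3),(161.7,233),.092)}
for k,(a,b,z) in P.items(): print(k,onz(t,[a],z)[0][:2].round(4),onz(s,[b],z)[0][:2].round(4))
T=[[315,222.7],[323,255.6],[407.4,236.4],[399,204.4]]
print(onz(t,T,.0115).round(4))
S=[[100+440/6,180+72/6],[100+522/6,180+188/6],[100+155/6,180+410/6],[100+73/6,180+280/6]]
print(onz(s,S,.0115).round(4))
# seats by mask
for n,c in(("T",t),("S",s)):
    g=c["image"].max(2); 
    m=((g<95)&(c["image"].max(2).astype(int)-c["image"].min(2)<18)).astype(np.uint8)
    N,_,st,ce=cv2.connectedComponentsWithStats(m)
    for i in range(1,N):
        if 200<st[i,4]<900: print(n,ce[i].round(1),st[i,4],onz(c,[ce[i]],.021)[0].round(4))
st=monitor.read_state();print(R.from_rotvec(st["orientation"]).as_matrix().round(3))
E
```

```text
c [0.464  0.2498] [0.4687 0.2483]
b [0.4492 0.1566] [0.4527 0.1575]
a [0.4303 0.0185] [0.4363 0.0185]
d [ 0.4417 -0.2896] [ 0.4479 -0.2903]
blue [ 0.4918 -0.0576] [ 0.4968 -0.058 ]
teal [0.3453 0.0698] [0.3519 0.0701]
TEALD [ 0.5432 -0.2713] [ 0.5466 -0.2708]
[[ 0.4624 -0.178   0.0115]
 [ 0.3941 -0.1859  0.0115]
 [ 0.4169 -0.3661  0.0115]
 [ 0.4853 -0.3602  0.0115]]
[[ 0.3972 -0.1844  0.0115]
 [ 0.4701 -0.1789  0.0115]
 [ 0.4948 -0.3566  0.0115]
 [ 0.4198 -0.3649  0.0115]]
T [266.  139.5] 468 [ 0.6494 -0.0939  0.021 ]
T [230.  148.3] 478 [ 0.636  -0.0152  0.021 ]
T [193.4 157.1] 487 [0.6228 0.0637 0.021 ]
T [156.6 166. ] 496 [0.6099 0.1426 0.021 ]
S [105.3  24.3] 412 [-0.4327 -0.0978  0.021 ]
S [321.3 198.4] 319 [0.6104 0.1411 0.021 ]
S [299.6 214.7] 344 [0.6244 0.0634 0.021 ]
S [276.1 231.8] 373 [ 0.6376 -0.0153  0.021 ]
S [251.1 249.9] 405 [ 0.651  -0.0943  0.021 ]
S [461.4 279. ] 593 [0.973 0.304 0.021]
[[-0.94  -0.     0.34 ]
 [-0.34   0.001 -0.94 ]
 [-0.    -1.    -0.001]]
```

```bash
cat > to.py <<'E'
import sys
from h import *
x,y,z,a=map(float,sys.argv[1:5])
s=monitor.read_state();M=R.from_rotvec(s["orientation"]).as_matrix()
d=np.array([x,y,z])-s["tool_pos"]
ang=np.degrees(np.arctan2(M[1,2],M[0,2]))
print("t",round(s["t"],2),"tcp",s["tool_pos"].round(4),"tool mm",(M.T@d*1000).round(1),"yaw",ang.round(2),"turn_y",-np.radians(a-ang).round(4),"tilt y",M[:,1].round(4),"F",s["force"].round(1),"op",s["opening"].round(4))
E
python3 -m inch '[[[-40,0,-22,0,0,0],[-40,0,-22,0,0,0],[-40,0,-22,0,0,0],[-40,0,-22,0,0,0],[-40,0,-22,0,0,0],[-40,0,-22,0,0,0],[-40,0,-22,0,0,0],[-40,0,-22,0,0,0]]]' 70 20
python3 -m inch '[[[0,0,0,0,-0.169,0],[0,0,0,0,-0.169,0],[0,0,0,0,-0.169,0],[0,0,0,0,-0.169,0],[0,0,0,0,-0.169,0],[0,0,0,0,-0.169,0],[0,0,0,0,-0.169,0],[0,0,0,0,-0.169,0]]]'
python3 to.py .445 -.290 .044 7.4
```

```text
t: 1.3
tool_pos: [0.4459, -0.2888, 0.2267]
orientation: [-0.356, 2.033, -2.033]
force: [0.2, -0.4, 1.3]
opening: 0.0701
t: 2.3
tool_pos: [0.445, -0.29, 0.2266]
orientation: [-1.269, 1.11, -1.11]
force: [0.2, -0.1, 0.1]
opening: 0.07Traceback (most recent call last):
  File "to.py", line 7, in <module>
    print("t",round(s["t"],2),"tcp",s["tool_pos"].round(4),"tool mm",(M.T@d*1000).round(1),"yaw",ang.round(2),"turn_y",-np.radians(a-ang).round(4),"tilt y",M[:,1].round(4),"F",s["force"].round(1),"op",s["opening"].round(4))
                                                                                                                                                                                                         ^^^^^^^^^^^^^^^^^^
AttributeError: 'float' object has no attribute 'round'
```

```bash
sed -i 's/s\["opening"\].round(4)/round(s["opening"],4)/' to.py; python3 to.py .445 -.290 .044 7.4
python3 - <<'E'
from h import *
for n,x0,y0,x1,y1 in(("top",290,130,450,280),("scene",80,150,230,280)):
    c=cam(n); cv2.imwrite(f"pics/d1{n}.png",cv2.resize(c["image"][y0:y1,x0:x1],None,fx=4,fy=4))
E
```

```text
t 2.3 tcp [ 0.445  -0.29    0.2266] tool mm [  0.  182.6  -0. ] yaw 7.65 turn_y 0.0044 tilt y [-0.  0. -1.] F [ 0.2 -0.1  0.1] op 0.07
```

View pics/d1scene.png

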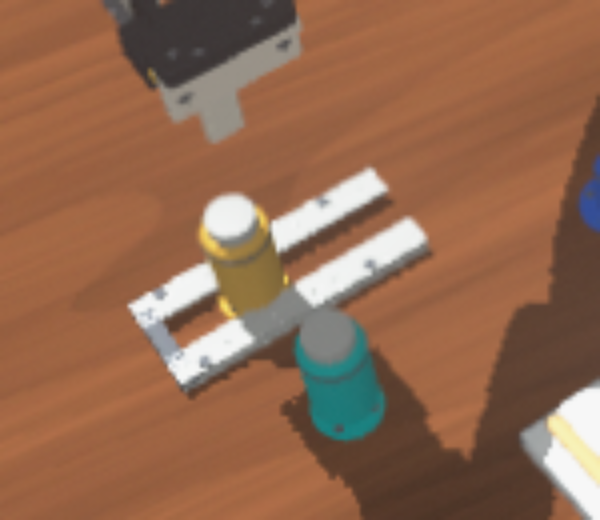

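```bash

python3 -m inch '[[[0,40,0,0,0,0],[0,40,0,0,0,0],[0,35,0,0,0,0],[0,25,0,0,0,0],[0,20,0,0,0,0],[0,12,0,0,0,0],[0,10,0,0,0,0],[0,0,0,0,0,0]]]' 
python3 -m inch '[[[0,0,0,0,0,0],[0,0,0,0,0,0],[0,0,0,0,0,0],[0,0,0,0,0,0],[0,0,0,0,0,0],[0,0,0,0,0,0]]]' 41 15
python3 to.py .445 -.290 .044 7.4
```

```text
t: 3.4
tool_pos: [0.4448, -0.2898, 0.0442]
orientation: [-1.267, 1.116, -1.114]
force: [-0.3, 1.2, -1.1]
opening: 0.07
t: 4.15
tool_pos: [0.4448, -0.2903, 0.0449]
orientation: [-1.268, 1.115, -1.114]
force: [-5.5, 0.3, 4.7]
opening: 0.0414
t 4.15 tcp [ 0.4448 -0.2903  0.0449] tool mm [-0.2  0.9  0.3] yaw 7.33 turn_y -0.0013 tilt y [-6.e-04 -4.e-04 -1.e+00] F [-5.5  0.3  4.7] op 0.0414
```

```bash

python3 -m inch '[[[-5,0,0,0,0,0],[-10,0,0,0,0,0],[-10,0,0,0,0,0],[-10,0,0,0,0,0]]]' 30 20
python3 -m inch '[[[-12,0,0,0,0,0],[-12,0,0,0,0,0],[-12,0,0,0,0,0],[-12,0,0,0,0,0]]]'; python3 to.py .4255 -.1393 .044 7.4
```

```text
t: 4.65
tool_pos: [0.4408, -0.256, 0.045]
orientation: [-1.268, 1.113, -1.116]
force: [-1.6, -2.9, 3.6]
opening: 0.0414
t: 5.15
tool_pos: [0.4347, -0.2081, 0.045]
orientation: [-1.268, 1.113, -1.116]
force: [-1.9, -7.6, 8.8]
opening: 0.0415
t 5.15 tcp [ 0.4347 -0.2081  0.045 ] tool mm [-69.4   0.8  -0.4] yaw 7.33 turn_y -0.0012 tilt y [ 8.0e-04 -1.8e-03 -1.0e+00] F [-1.9 -7.6  8.8] op 0.0415
```

```bash

python3 -m inch '[[[-12,-0.5,0,0,0,0],[-12,0,0,0,0,0],[-12,0,0,0,0,0],[-12,0,0,0,0,0],[-12,0,0,0,0,0],[-10,0,0,0,0,0],[0,0,0,0,0,0]]]'; python3 to.py .4255 -.1393 .044 7.4
python3 - <<'E'
from h import *
c=cam("scene"); cv2.imwrite(f"pics/d2.png",cv2.resize(c["image"][120:290,80:300],None,fx=3.5,fy=3.5))
E
```

```text
t: 6.02
tool_pos: [0.4253, -0.1372, 0.045]
orientation: [-1.267, 1.114, -1.113]
force: [0.8, 1.1, -2.5]
opening: 0.0417
t 6.03 tcp [ 0.4253 -0.1372  0.045 ] tool mm [ 2.1  1.  -0.1] yaw 7.39 turn_y -0.0002 tilt y [-4.e-04  8.e-04 -1.e+00] F [ 0.8  1.1 -2.5] op 0.0417
```

View pics/d2.png

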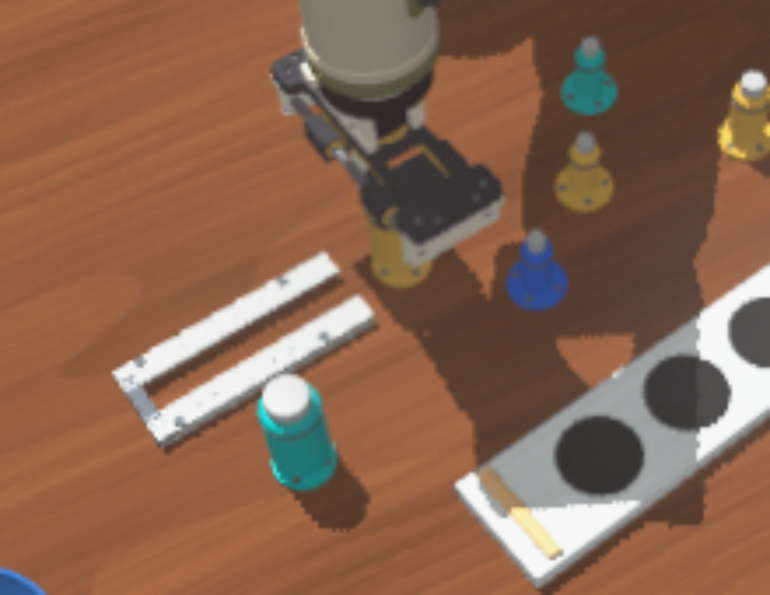

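```bash

python3 -m inch '[[[0,-8,0,0,0,0],[0,-16,0,0,0,0],[0,-24,0,0,0,0],[0,-30,0,0,0,0],[0,-24,0,0,0,0],[0,-14,0,0,0,0],[0,-4,0,0,0,0],[0,0,0,0,0,0]]]'
python3 -m inch '[[[-12,0,10,0,0,0],[-28,0,24,0,0,0],[-42,0,36,0,0,0],[-44,0,40,0,0,0],[-44,0,40,0,-0.013,0],[-42,0,36,0,-0.013,0],[-28,0,24,0,-0.013,0],[-12,0,9,0,0,0]]]'
python3 -m inch '[[[0,0,0,0,0,0],[0,0,0,0,0,0]]]'
python3 to.py .6102 .1418 .068 9.6
python3 - <<'E'
from h import *
for n in("top","scene"):
    c=cam(n); cv2.imwrite(f"pics/d3{n}.png",c["image"])
E
```

```text
t: 7.08
tool_pos: [0.4253, -0.1382, 0.1647]
orientation: [-1.267, 1.115, -1.114]
force: [0.4, 0.2, -4.2]
opening: 0.0416
t: 8.07
tool_pos: [0.6085, 0.1438, 0.1633]
orientation: [-1.286, 1.085, -1.082]
force: [0.3, 0.1, -5.3]
opening: 0.042
t: 8.32
tool_pos: [0.608, 0.14, 0.1646]
orientation: [-1.285, 1.086, -1.086]
force: [-0.1, -0.3, -5.5]
opening: 0.0415
t 8.32 tcp [0.608  0.14   0.1646] tool mm [-1.4 96.6  2.6] yaw 9.53 turn_y -0.0012 tilt y [-1.2e-03 -6.0e-04 -1.0e+00] F [-0.1 -0.3 -5.5] op 0.0415
```

View pics/d3scene.png

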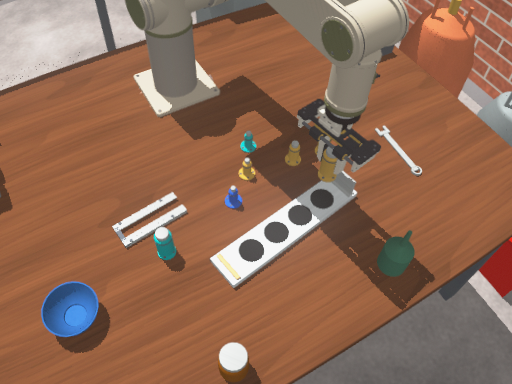

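View pics/d3top.png

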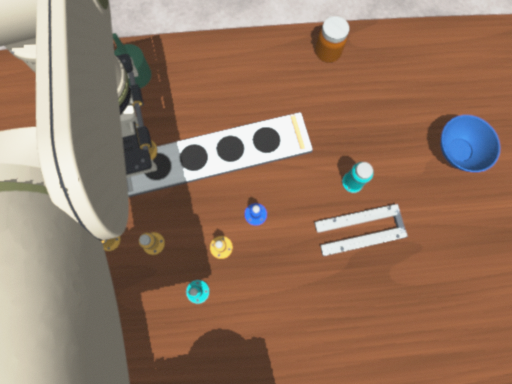

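```bash

python3 -m inch '[[[-1.4,20,2.6,0,0,0],[0,24,0,0,0,0],[0,22,0,0,0,0],[0,14,0,0,0,0],[0,8,0,0,0,0],[0,4,0,0,0,0],[0,2,0,0,0,0],[0,1,0,0,0,0]]]'
python3 -m inch '[[[0,1,0,0,0,0],[0,1,0,0,0,0],[0,0,0,0,0,0]]]'
python3 to.py .6102 .1418 .066 9.6
```

```text
t: 9.43
tool_pos: [0.6115, 0.1428, 0.0708]
orientation: [-1.283, 1.084, -1.086]
force: [-0.2, 0.1, -5.6]
opening: 0.0416
t: 9.8
tool_pos: [0.611, 0.1427, 0.0681]
orientation: [-1.284, 1.085, -1.085]
force: [-0.2, -0.5, -5.4]
opening: 0.0414
t 9.8 tcp [0.611  0.1427 0.0681] tool mm [ 0.7  2.1 -0.9] yaw 9.57 turn_y -0.0005 tilt y [-1.e-04  0.e+00 -1.e+00] F [-0.2 -0.5 -5.4] op 0.0414
```

```bash

python3 -m inch '[[[0,1,0,0,0,0],[0,0.5,0,0,0,0],[0,0,0,0,0,0]]]'
python3 to.py .6102 .1418 .066 9.6
```

```text
t: 10.18
tool_pos: [0.6109, 0.1426, 0.0665]
orientation: [-1.284, 1.085, -1.085]
force: [-0.0, -0.4, -5.0]
opening: 0.0414
t 10.18 tcp [0.6109 0.1426 0.0665] tool mm [ 0.7  0.5 -0.9] yaw 9.57 turn_y -0.0006 tilt y [-2.e-04 -0.e+00 -1.e+00] F [-0.  -0.4 -5. ] op 0.0414
```

```bash

python3 -m inch '[[[0,0.6,0,0,0,0],[0,0.6,0,0,0,0],[0,0,0,0,0,0]]]'
python3 to.py .6102 .1418 .066 9.6
```

```text
t: 10.55
tool_pos: [0.6111, 0.1426, 0.066]
orientation: [-1.283, 1.085, -1.085]
force: [-2.6, -0.1, 0.9]
opening: 0.0413
t 10.55 tcp [0.6111 0.1426 0.066 ] tool mm [ 0.7 -0.  -1. ] yaw 9.57 turn_y -0.0006 tilt y [ 3.e-04 -0.e+00 -1.e+00] F [-2.6 -0.1  0.9] op 0.0413
```

```bash

python3 -m inch '[[[0,0,0,0,0,0],[0,0,0,0,0,0],[0,0,0,0,0,0],[0,0,0,0,0,0]]]' 72
python3 -m inch '[[[0,-8,0,0,0,0],[0,-20,0,0,0,0],[0,-30,0,0,0,0],[0,-30,0,0,0,0],[0,-20,0,0,0,0],[0,-5,0,0,0,0],[0,0,0,0,0,0]]]'
python3 to.py .4665 .249 .179 9.6
```

```text
t: 11.05
tool_pos: [0.6111, 0.1427, 0.0655]
orientation: [-1.283, 1.085, -1.085]
force: [-0.1, 0.0, -0.8]
opening: 0.0715
t: 11.92
tool_pos: [0.6109, 0.1426, 0.1782]
orientation: [-1.284, 1.085, -1.085]
force: [1.1, 0.3, -0.6]
opening: 0.0719
t 11.93 tcp [0.6109 0.1426 0.1782] tool mm [-128.9   -0.8 -124.7] yaw 9.57 turn_y -0.0005 tilt y [-2.e-04 -1.e-04 -1.e+00] F [ 1.1  0.3 -0.6] op 0.0719
```

```bash

python3 -m inch '[[[-10,0,-10,0,0,0],[-25,0,-25,0,0,0],[-30,0,-29,0,0,0],[-30,0,-29,0,0,0],[-23,0,-22,0,0,0],[-11,0,-10,0,0,0],[0,0,0,0,0,0]]]' 66
python3 to.py .4665 .249 .039 9.6
python3 - <<'E'
from h import *
for n in("top","scene"):
    c=cam(n); cv2.imwrite(f"pics/c1{n}.png",c["image"])
c=cam("scene"); cv2.imwrite("pics/c1z.png",cv2.resize(c["image"][90:290,200:400],None,fx=3,fy=3))
E
```

```text
t: 12.8
tool_pos: [0.4655, 0.2495, 0.1779]
orientation: [-1.285, 1.084, -1.084]
force: [-0.6, 0.4, 0.0]
opening: 0.0658
t 12.8 tcp [0.4655 0.2495 0.1779] tool mm [  0.6 138.9   1. ] yaw 9.66 turn_y 0.001 tilt y [-6.e-04 -4.e-04 -1.e+00] F [-0.6  0.4  0. ] op 0.0658
```

View pics/c1z.png

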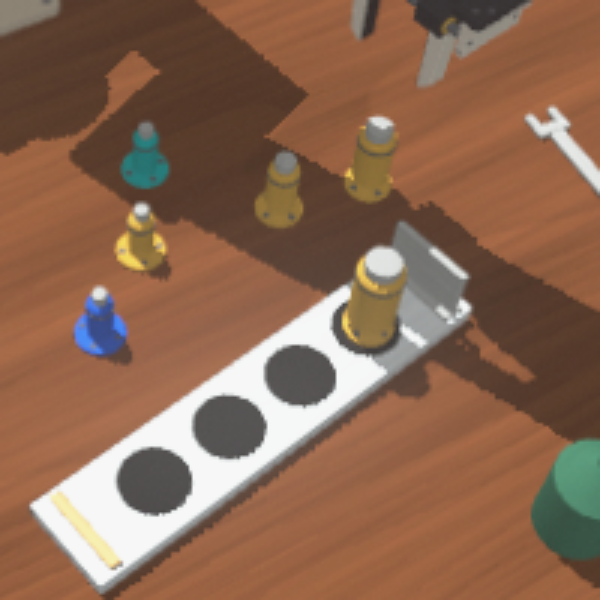

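View pics/c1top.png

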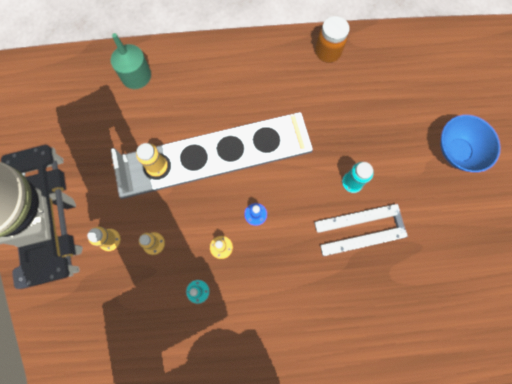

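```bash

python3 -m inch '[[[0.6,16,1,0,0,0],[0,28,0,0,0,0],[0,30,0,0,0,0],[0,28,0,0,0,0],[0,20,0,0,0,0],[0,12,0,0,0,0],[0,5,0,0,0,0],[0,0,0,0,0,0]]]'
python3 to.py .4665 .249 .039 9.6
python3 - <<'E'
from h import *
c=cam("scene"); print(proj(c,[[.4655,.2495,.05]])); cv2.imwrite("pics/c2z.png",cv2.resize(c["image"][80:200,260:400],None,fx=5,fy=5))
E
```

```text
t: 13.95
tool_pos: [0.4676, 0.2486, 0.0395]
orientation: [-1.283, 1.085, -1.085]
force: [0.7, -0.6, 0.5]
opening: 0.0662
t 13.95 tcp [0.4676 0.2486 0.0395] tool mm [-0.6  0.5 -1. ] yaw 9.56 turn_y -0.0008 tilt y [ 1.e-04  0.e+00 -1.e+00] F [ 0.7 -0.6  0.5] op 0.0662
[[324.31256128 139.86762397]]
```

View pics/c2z.png

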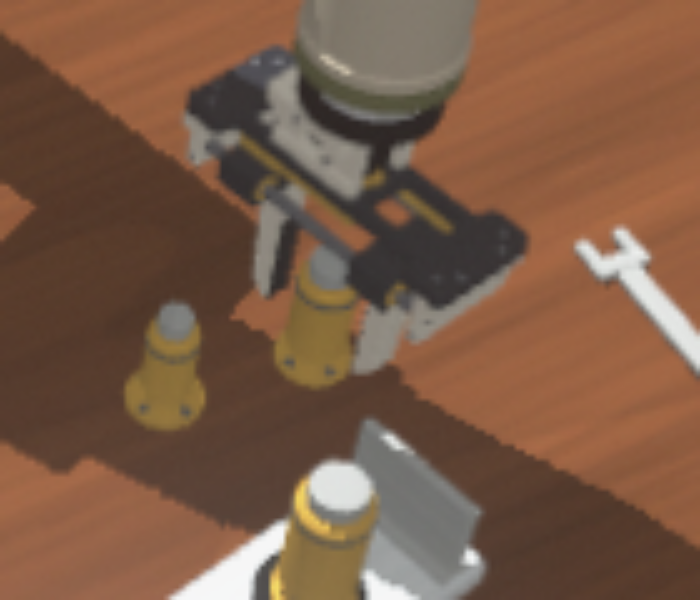

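```bash

python3 -m inch '[[[0,0,0,0,0,0],[0,0,0,0,0,0],[0,0,0,0,0,0],[0,0,0,0,0,0],[0,0,0,0,0,0],[0,0,0,0,0,0]]]' 25 20
python3 -m inch '[[[0,-8,0,0,0,0],[0,-20,0,0,0,0],[0,-28,0,0,0,0],[0,-28,0,0,0,0],[0,-20,0,0,0,0],[0,-10,0,0,0,0],[0,-5,0,0,0,0],[0,0,0,0,0,0]]]'
python3 to.py .6236 .0636 .16 9.6
```

```text
t: 14.75
tool_pos: [0.4672, 0.2487, 0.0396]
orientation: [-1.284, 1.086, -1.085]
force: [-3.7, -0.4, 4.6]
opening: 0.0356
t: 15.75
tool_pos: [0.4671, 0.2485, 0.1579]
orientation: [-1.284, 1.086, -1.085]
force: [-0.5, 0.6, -3.1]
opening: 0.0359
t 15.75 tcp [0.4671 0.2485 0.1579] tool mm [208.4  -2.1 123.5] yaw 9.57 turn_y -0.0005 tilt y [-6.e-04 -3.e-04 -1.e+00] F [-0.5  0.6 -3.1] op 0.0359
```

```bash

python3 -m inch '[[[15,0,0,0,0,0],[35,0,0,0,0,0],[45,0,0,0,0,0],[45,0,0,0,0,0],[38,0,8,0,0,0],[20,0,18,0,0,0],[10,0,28,0,0,0],[0,0,30,0,0,0]]]'
python3 -m inch '[[[0,0,24,0,0,0],[0,0,12,0,0,0],[0,0,4,0,0,0],[0,0,0,0,0,0]]]'
python3 to.py .6236 .0636 .061 9.6
```

```text
t: 16.75
tool_pos: [0.5851, 0.0554, 0.1576]
orientation: [-1.284, 1.087, -1.086]
force: [0.2, 0.2, -3.4]
opening: 0.036
t: 17.25
tool_pos: [0.6237, 0.0639, 0.1581]
orientation: [-1.284, 1.086, -1.085]
force: [-1.2, -1.0, -4.4]
opening: 0.0355
t 17.25 tcp [0.6237 0.0639 0.1581] tool mm [ 0.3 97.1 -0. ] yaw 9.57 turn_y -0.0006 tilt y [-9.e-04 -1.e-04 -1.e+00] F [-1.2 -1.  -4.4] op 0.0355
```

```bash

python3 -m inch '[[[0,16,0,0,0,0],[0,24,0,0,0,0],[0,24,0,0,0,0],[0,16,0,0,0,0],[0,8,0,0,0,0],[0,4,0,0,0,0],[0,2,0,0,0,0],[0,0,0,0,0,0]]]'
python3 -m inch '[[[0,1,0,0,0,0],[0,1,0,0,0,0],[0,0,0,0,0,0]]]'
python3 -m inch '[[[0,0.6,0,0,0,0],[0,0.6,0,0,0,0],[0,0,0,0,0,0]]]'
python3 to.py .6236 .0636 .0605 9.6
```

```text
t: 18.25
tool_pos: [0.6247, 0.0642, 0.0651]
orientation: [-1.283, 1.085, -1.086]
force: [-0.1, -0.2, -3.9]
opening: 0.0356
t: 18.62
tool_pos: [0.6242, 0.0642, 0.0624]
orientation: [-1.284, 1.085, -1.085]
force: [-0.9, -0.0, -2.9]
opening: 0.0353
t: 19.0
tool_pos: [0.6242, 0.0642, 0.0612]
orientation: [-1.284, 1.085, -1.085]
force: [0.1, 0.2, -4.9]
opening: 0.0354
t 19.0 tcp [0.6242 0.0642 0.0612] tool mm [ 0.5  0.7 -0.6] yaw 9.57 turn_y -0.0006 tilt y [-2.e-04  0.e+00 -1.e+00] F [ 0.1  0.2 -4.9] op 0.0354
```

```bash

python3 -m inch '[[[0,0.5,0,0,0,0],[0,0.5,0,0,0,0],[0,0,0,0,0,0]]]'
python3 -m inch '[[[0,0.3,0,0,0,0],[0,0,0,0,0,0]]]'
```

```text
t: 19.38
tool_pos: [0.6243, 0.0642, 0.0606]
orientation: [-1.283, 1.085, -1.085]
force: [-2.2, 0.4, 0.8]
opening: 0.0352
t: 19.62
tool_pos: [0.6244, 0.0641, 0.0606]
orientation: [-1.283, 1.085, -1.085]
force: [-4.9, 0.8, 4.3]
opening: 0.0353
```

```bash

python3 -m inch '[[[0,0,0,0,0,0],[0,0,0,0,0,0],[0,0,0,0,0,0],[0,0,0,0,0,0]]]' 62
python3 -m inch '[[[0,-8,0,0,0,0],[0,-20,0,0,0,0],[0,-30,0,0,0,0],[0,-30,0,0,0,0],[0,-15,0,0,0,0],[0,-5,0,0,0,0],[0,0,0,0,0,0]]]'
python3 to.py .451 .157 .168 9.6
```

```text
t: 20.12
tool_pos: [0.6243, 0.0642, 0.0599]
orientation: [-1.283, 1.085, -1.085]
force: [0.3, -0.9, 0.1]
opening: 0.062
t: 21.0
tool_pos: [0.624, 0.0642, 0.1675]
orientation: [-1.284, 1.086, -1.085]
force: [-0.4, -0.5, -0.2]
opening: 0.0617
t 21.0 tcp [0.624  0.0642 0.1675] tool mm [-120.3   -0.4 -155.1] yaw 9.57 turn_y -0.0005 tilt y [-5.e-04 -0.e+00 -1.e+00] F [-0.4 -0.5 -0.2] op 0.0617
```

```bash

python3 -m inch '[[[-5,0,-15,0,0,0],[-20,0,-28,0,0,0],[-28,0,-34,0,0,0],[-28,0,-34,0,0,0],[-24,0,-28,0,0,0],[-15,0,-16,0,0,0],[0,0,0,0,0,0]]]' 60
python3 -m inch '[[[0,16,0,0,0,0],[0,28,0,0,0,0],[0,30,0,0,0,0],[0,28,0,0,0,0],[0,18,0,0,0,0],[0,10,0,0,0,0],[0,5,0,0,0,0],[0,0,0,0,0,0]]]'
python3 to.py .451 .157 .032 9.6
python3 - <<'E'
from h import *
c=cam("scene"); cv2.imwrite("pics/b2z.png",cv2.resize(c["image"][90:270,210:380],None,fx=3.3,fy=3.3))
E
```

```text
t: 21.88
tool_pos: [0.4499, 0.1572, 0.1667]
orientation: [-1.286, 1.085, -1.083]
force: [0.7, -1.2, -0.9]
opening: 0.0602
t: 22.88
tool_pos: [0.4518, 0.1568, 0.0333]
orientation: [-1.283, 1.085, -1.086]
force: [-0.8, 0.6, 0.6]
opening: 0.0599
t 22.88 tcp [0.4518 0.1568 0.0333] tool mm [-0.3  1.3 -0.8] yaw 9.57 turn_y -0.0006 tilt y [ 5.e-04  1.e-04 -1.e+00] F [-0.8  0.6  0.6] op 0.0599
```

View pics/b2z.png

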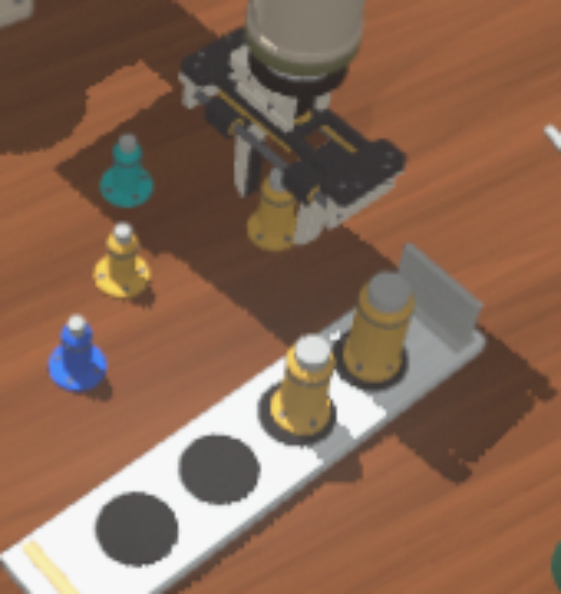

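```bash

python3 -m inch '[[[0,0,0,0,0,0],[0,0,0,0,0,0],[0,0,0,0,0,0],[0,0,0,0,0,0],[0,0,0,0,0,0],[0,0,0,0,0,0]]]' 20 20
python3 -m inch '[[[0,-8,0,0,0,0],[0,-20,0,0,0,0],[0,-28,0,0,0,0],[0,-28,0,0,0,0],[0,-20,0,0,0,0],[0,-10,0,0,0,0],[0,-6,0,0,0,0],[0,0,0,0,0,0]]]'
python3 to.py .6368 -.0153 .15 9.6
```

```text
t: 23.68
tool_pos: [0.4515, 0.1568, 0.0331]
orientation: [-1.283, 1.085, -1.085]
force: [-2.2, -0.7, 3.8]
opening: 0.0296
t: 24.68
tool_pos: [0.4513, 0.1567, 0.1527]
orientation: [-1.284, 1.086, -1.085]
force: [-0.5, 0.6, -2.8]
opening: 0.0294
t 24.68 tcp [0.4513 0.1567 0.1527] tool mm [200.4   2.6 154.3] yaw 9.57 turn_y -0.0006 tilt y [-3.e-04 -1.e-04 -1.e+00] F [-0.5  0.6 -2.8] op 0.0294
```

```bash

python3 -m inch '[[[15,0,0,0,0,0],[35,0,0,0,0,0],[45,0,0,0,0,0],[45,0,4,0,0,0],[35,0,16,0,0,0],[17,0,28,0,0,0],[8,0,34,0,0,0],[0,0,34,0,0,0]]]'
python3 -m inch '[[[0,0,24,0,0,0],[0,0,10,0,0,0],[0,0,4,0,0,0],[0,0,0,0,0,0]]]'
python3 to.py .6368 -.0153 .054 9.6
```

```text
t: 25.68
tool_pos: [0.5995, -0.0232, 0.1518]
orientation: [-1.284, 1.088, -1.086]
force: [-0.7, 0.1, -2.1]
opening: 0.0297
t: 26.18
tool_pos: [0.636, -0.0152, 0.1527]
orientation: [-1.284, 1.086, -1.085]
force: [0.4, 0.7, -2.0]
opening: 0.03
t 26.18 tcp [ 0.636  -0.0152  0.1527] tool mm [ 0.2 98.7  0.9] yaw 9.56 turn_y -0.0007 tilt y [-7.e-04 -1.e-04 -1.e+00] F [ 0.4  0.7 -2. ] op 0.03
```

```bash

python3 -m inch '[[[0,16,0,0,0,0],[0,24,0,0,0,0],[0,24,0,0,0,0],[0,16,0,0,0,0],[0,8,0,0,0,0],[0,5,0,0,0,0],[0,2,0,0,0,0],[0,0,0,0,0,0]]]'
python3 -m inch '[[[0,1,0,0,0,0],[0,1,0,0,0,0],[0,0,0,0,0,0]]]'
python3 -m inch '[[[0,0.6,0,0,0,0],[0,0.4,0,0,0,0],[0,0,0,0,0,0]]]'
python3 to.py .6368 -.0153 .054 9.6
```

```text
t: 27.18
tool_pos: [0.637, -0.0149, 0.0585]
orientation: [-1.283, 1.085, -1.086]
force: [0.6, 0.3, -1.9]
opening: 0.0296
t: 27.55
tool_pos: [0.6365, -0.0149, 0.0559]
orientation: [-1.284, 1.085, -1.085]
force: [-0.8, 0.0, -2.4]
opening: 0.0296
t: 27.92
tool_pos: [0.6365, -0.0149, 0.0549]
orientation: [-1.284, 1.085, -1.085]
force: [-0.0, -0.5, -2.7]
opening: 0.0296
t 27.93 tcp [ 0.6365 -0.0149  0.0549] tool mm [0.4 0.9 0.3] yaw 9.57 turn_y -0.0006 tilt y [-2.e-04  0.e+00 -1.e+00] F [-0.  -0.5 -2.7] op 0.0296
```

```bash

python3 -m inch '[[[0,0.6,0,0,0,0],[0,0.5,0,0,0,0],[0,0,0,0,0,0]]]'
python3 -m inch '[[[0,0.3,0,0,0,0],[0,0,0,0,0,0]]]'
```

```text
t: 28.3
tool_pos: [0.6366, -0.0149, 0.0542]
orientation: [-1.283, 1.085, -1.085]
force: [-1.0, 0.5, 1.7]
opening: 0.0296
t: 28.55
tool_pos: [0.6367, -0.0149, 0.0541]
orientation: [-1.283, 1.085, -1.086]
force: [-3.5, -0.1, 5.3]
opening: 0.0296
```

```bash

python3 -m inch '[[[0,0,0,0,0,0],[0,0,0,0,0,0],[0,0,0,0,0,0],[0,0,0,0,0,0]]]' 56
python3 -m inch '[[[0,-8,0,0,0,0],[0,-20,0,0,0,0],[0,-30,0,0,0,0],[0,-30,0,0,0,0],[0,-15,0,0,0,0],[0,-5,0,0,0,0],[0,0,0,0,0,0]]]'
python3 to.py .4335 .0185 .16 9.6
```

```text
t: 29.05
tool_pos: [0.6366, -0.0149, 0.0534]
orientation: [-1.284, 1.085, -1.085]
force: [-0.1, -0.4, -0.3]
opening: 0.056
t: 29.92
tool_pos: [0.6363, -0.0149, 0.1611]
orientation: [-1.284, 1.086, -1.085]
force: [-0.7, -0.1, 0.7]
opening: 0.0558
t 29.93 tcp [ 0.6363 -0.0149  0.1611] tool mm [ -66.6    1.3 -194.4] yaw 9.57 turn_y -0.0005 tilt y [-6.e-04  0.e+00 -1.e+00] F [-0.7 -0.1  0.7] op 0.0558
```

```bash

python3 -m inch '[[[0,0,-15,0,0,0],[-6,0,-30,0,0,0],[-14,0,-38,0,0,0],[-15,0,-40,0,0,0],[-15,0,-38,0,0,0],[-12,0,-23,0,0,0],[-5,0,-11,0,0,0],[0,0,0,0,0,0]]]' 54
python3 -m inch '[[[0,16,0,0,0,0],[0,28,0,0,0,0],[0,30,0,0,0,0],[0,28,0,0,0,0],[0,18,0,0,0,0],[0,10,0,0,0,0],[0,5,0,0,0,0],[0,0,0,0,0,0]]]'
python3 to.py .4335 .0185 .025 9.6
python3 - <<'E'
from h import *
for n,x0,y0,x1,y1 in(("top",130,180,330,330),("scene",160,90,340,250)):
    c=cam(n); cv2.imwrite(f"pics/a2{n}.png",cv2.resize(c["image"][y0:y1,x0:x1],None,fx=3.5,fy=3.5))
E
```

```text
t: 30.92
tool_pos: [0.4328, 0.0188, 0.1611]
orientation: [-1.284, 1.085, -1.085]
force: [0.2, 0.2, 0.0]
opening: 0.0539
t: 31.92
tool_pos: [0.4333, 0.0187, 0.0265]
orientation: [-1.284, 1.085, -1.085]
force: [-0.8, 0.2, 0.4]
opening: 0.0539
t 31.93 tcp [0.4333 0.0187 0.0265] tool mm [0.2 1.5 0.2] yaw 9.56 turn_y -0.0006 tilt y [-1.e-04 -0.e+00 -1.e+00] F [-0.8  0.2  0.4] op 0.0539
```

View pics/a2scene.png

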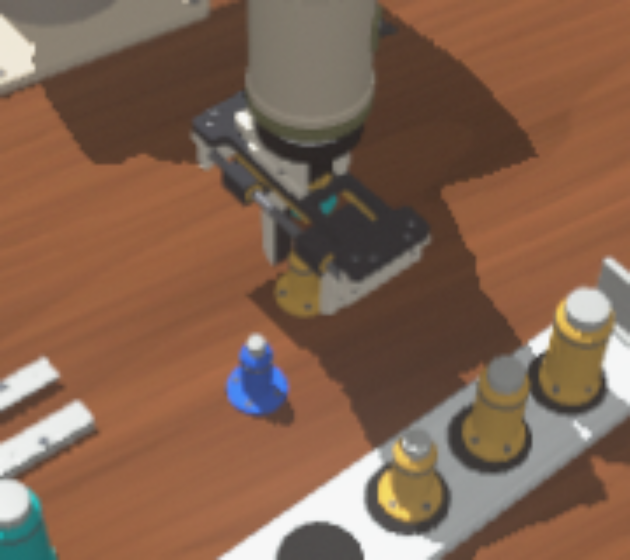

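```bash

python3 -m inch '[[[0,0,0,0,0,0],[0,0,0,0,0,0],[0,0,0,0,0,0],[0,0,0,0,0,0],[0,0,0,0,0,0],[0,0,0,0,0,0]]]' 14 20
python3 -m inch '[[[0,-8,0,0,0,0],[0,-20,0,0,0,0],[0,-28,0,0,0,0],[0,-28,0,0,0,0],[0,-20,0,0,0,0],[0,-10,0,0,0,0],[0,-6,0,0,0,0],[0,0,0,0,0,0]]]'
python3 to.py .6502 -.0941 .146 9.6
```

```text
t: 32.78
tool_pos: [0.4331, 0.0187, 0.0266]
orientation: [-1.284, 1.085, -1.085]
force: [-2.1, -0.1, 3.1]
opening: 0.0234
t: 33.78
tool_pos: [0.433, 0.0188, 0.1463]
orientation: [-1.284, 1.085, -1.085]
force: [0.3, -1.1, -0.5]
opening: 0.0236
t 33.77 tcp [0.433  0.0188 0.1463] tool mm [147.4   0.3 195.4] yaw 9.57 turn_y -0.0005 tilt y [-2.e-04 -0.e+00 -1.e+00] F [ 0.3 -1.1 -0.5] op 0.0236
```

```bash

python3 -m inch '[[[12,0,12,0,0,0],[26,0,26,0,0,0],[32,0,34,0,0,0],[32,0,38,0,0,0],[26,0,38,0,0,0],[14,0,28,0,0,0],[5.4,0,14,0,0,0],[0,0,5.4,0,0,0]]]'
python3 -m inch '[[[0,0,0,0,0,0],[0,16,0,0,0,0],[0,24,0,0,0,0],[0,24,0,0,0,0],[0,16,0,0,0,0],[0,9,0,0,0,0],[0,3,0,0,0,0],[0,0,0,0,0,0]]]'
python3 to.py .6502 -.0941 .0475 9.6
```

```text
t: 34.78
tool_pos: [0.6501, -0.0942, 0.1447]
orientation: [-1.285, 1.088, -1.084]
force: [-0.4, 0.4, -0.9]
opening: 0.0235
t: 35.78
tool_pos: [0.6507, -0.0942, 0.0551]
orientation: [-1.283, 1.085, -1.086]
force: [0.9, -0.3, -1.5]
opening: 0.0235
t 35.77 tcp [ 0.6507 -0.0942  0.0551] tool mm [-0.2  7.6 -0.5] yaw 9.57 turn_y -0.0006 tilt y [ 9.e-04 -2.e-04 -1.e+00] F [ 0.9 -0.3 -1.5] op 0.0235
```

```bash

python3 -m inch '[[[0,3,0,0,0,0],[0,1,0,0,0,0],[0,1,0,0,0,0],[0,0,0,0,0,0]]]'
python3 -m inch '[[[0,0.6,0,0,0,0],[0,0.6,0,0,0,0],[0,0,0,0,0,0]]]'
python3 -m inch '[[[0,0.6,0,0,0,0],[0,0.6,0,0,0,0],[0,0,0,0,0,0]]]'
```

```text
t: 36.28
tool_pos: [0.6503, -0.0941, 0.0495]
orientation: [-1.284, 1.085, -1.085]
force: [0.7, 0.6, -0.6]
opening: 0.0234
t: 36.65
tool_pos: [0.6502, -0.0941, 0.0482]
orientation: [-1.284, 1.085, -1.085]
force: [0.2, 0.7, -0.2]
opening: 0.0238
t: 37.02
tool_pos: [0.6504, -0.0941, 0.0477]
orientation: [-1.283, 1.085, -1.085]
force: [-3.0, 0.4, 4.6]
opening: 0.0232
```

Contact; release and retreat, then check.

```bash

python3 -m inch '[[[0,0,0,0,0,0],[0,0,0,0,0,0],[0,0,0,0,0,0],[0,0,0,0,0,0]]]' 54
python3 -m inch '[[[0,-8,0,0,0,0],[0,-20,0,0,0,0],[0,-30,0,0,0,0],[0,-35,0,0,0,0],[0,-30,0,0,0,0],[0,-20,0,0,0,0],[0,0,0,0,0,0]]]'
python3 -m inch '[[[15,0,-10,0,0,0],[30,0,-25,0,0,0],[40,0,-35,0,0,0],[40,0,-35,0,0,0],[40,0,-35,0,0,0],[30,0,-25,0,0,0],[15,0,-10,0,0,0],[0,0,0,0,0,0]]]'
python3 - <<'E'
from h import *
for n,x0,y0,x1,y1 in(("top",90,90,330,270),("scene",200,120,370,290)):
    c=cam(n); cv2.imwrite(f"pics/e{n}.png",cv2.resize(c["image"][y0:y1,x0:x1],None,fx=3.3,fy=3.3,interpolation=2))
    P=[]
    for (x,y),h in zip([(.6102,.1418),(.6236,.0636),(.6368,-.0153),(.6502,-.0941)],(92,82,72,62)): P+= [[x,y,.021+h/1000]]
    print(n,((proj(c,P)-[x0,y0])*3.3).round(0).tolist())
E
```

```text
t: 37.52
tool_pos: [0.6502, -0.0941, 0.047]
orientation: [-1.284, 1.085, -1.085]
force: [0.6, -0.7, 0.6]
opening: 0.0536
t: 38.4
tool_pos: [0.6517, -0.0944, 0.1931]
orientation: [-1.281, 1.081, -1.088]
force: [0.2, -0.6, 0.1]
opening: 0.054
t: 39.4
tool_pos: [0.5116, -0.331, 0.189]
orientation: [-1.283, 1.088, -1.085]
force: [-0.1, 0.5, -0.5]
opening: 0.0538
top [[182.0, 201.0], [321.0, 174.0], [455.0, 149.0], [585.0, 124.0]]
scene [[420.0, 187.0], [341.0, 250.0], [257.0, 316.0], [170.0, 385.0]]
```

View pics/etop.png

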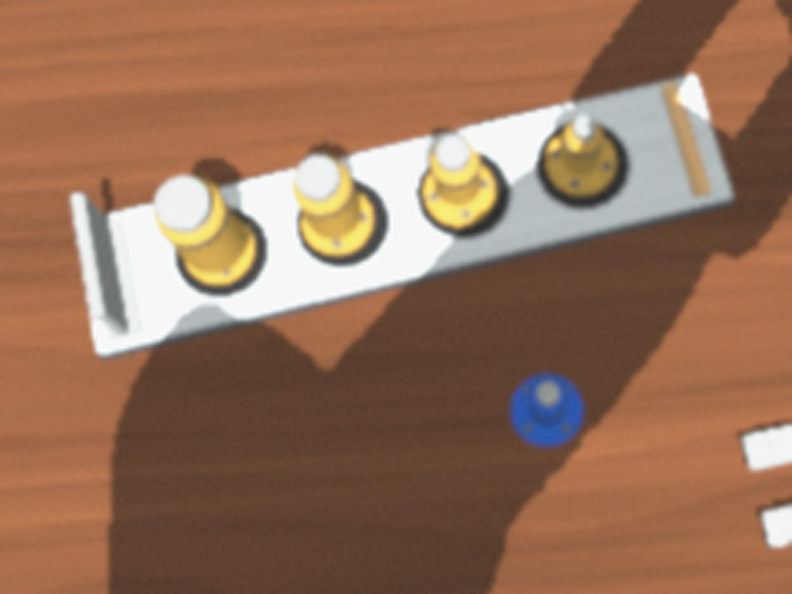

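View pics/escene.png

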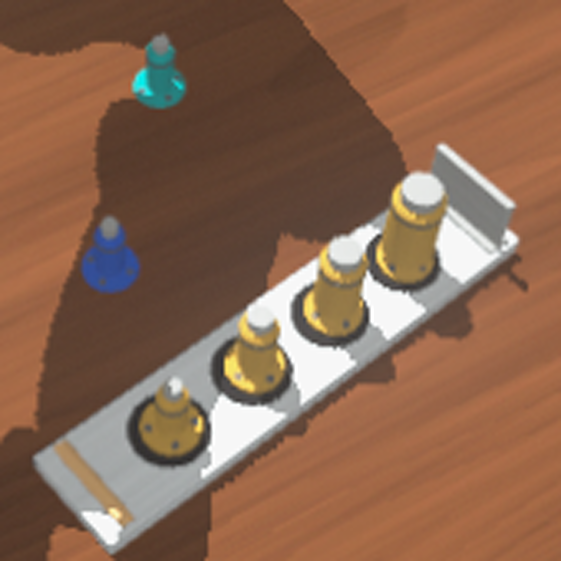

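```bash
python3 -m inch '[[[0,0,0,0,0,0],[0,0,0,0,0,0]]]'; python3 -c "
from plant import robot
print(robot.close_job())"
```

```text
t: 39.75
tool_pos: [0.5133, -0.3293, 0.1901]
orientation: [-1.284, 1.084, -1.084]
force: [0.4, 0.5, 0.2]
opening: 0.0538
the job is handed in; nothing more can be done
None
```

All four valves are on the rack in order of height, and I handed the job in at about 39.8 s; `close_job()` reports no verdict.

- **What I did:** Valve d was the one held in the T-track. I slid it about 150 mm out of the open end and lifted it onto the seat next to the end plate. I then placed c, b and a on the next seats down. Each valve was lowered until the wrist force showed contact, then released.
- **Last checks:** The final pictures from both cameras show all four upright and in order. The cap tops are within about 1–2 pixels (roughly 2–3 mm) of where I expected them, well inside the 14 mm limit. The gripper was about 0.2 m clear of the nearest valve with almost no force on it. The look-alike valves in view were not disturbed.
- **Disagreements:** The two cameras differed by up to about 6 mm when locating the valves at the start, and by about 2 mm on the seats, so I used averages. No other check failed or disagreed.

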